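# Feel out the depth of a tool holder with the depth rod

### The job

Find out how deep the tool holder that stands inside the U-shaped bracket is: take the depth rod from its black rest, put it into that holder and push it gently down until you feel it firmly on the bottom of the bore, so that the rim slides the collar up the rod and the collar marks the depth. Leave the rod standing there, on the bottom with its collar on the rim, and do not press hard or disturb anything else.

Things in the scene. Friction and masses are not known exactly. Their poses are not given: they have to be found in the camera images.
- rod: depth rod, about 0.14 kg, standing upright in the rest. Steel shank 12 mm in diameter with a 2 mm chamfered foot 9 mm wide; a fixed flange 30 mm across from 92 to 97 mm above the foot; above it the round knurled handle, 20 mm in diameter, from 97 to 140 mm above the foot. Grip the handle from above, just over the flange. Origin: centre of the foot's underside; z runs up along the rod.
- rod_tip (a point): centre of the underside of the rod's foot (same point as the rod's origin)
- collar (a joint): brass collar on the rod's shank, 28 mm across and 9 mm high. It grips the shank by friction: about 5 N slides it, so the weight of the rod does not. Value in m, growing towards the handle: the collar's underside is 28 mm + value above the foot (travel 0 to 50 mm). With the foot on the bottom and the collar on the rim, value + 28 mm is the depth of the bore.
- collar_under (a point): centre of the collar's underside, the face that meets the rim of the holder
- rest: black plastic block 60 x 60 x 33 mm fixed to the table, with a hole 16 mm wide and 25 mm deep, in which the rod stands at the start (foot 8 mm above the table). Origin: centre of the underside.
- bracket: low aluminium U-shaped bracket fixed to the table, 22 mm high, 70 mm square, walls on three sides round one holder, open towards its -x side. Origin: on the table, on the axis of that holder. Its hidden stop screw reaches up into that holder and forms the rigid bottom of the bore, 40 to 60 mm below the rim, differently each time: no reading tells it, it must be felt.
- holder_a: dark steel tool holder, fixed to the table: an upright round post, 48 mm across and 72 mm high, with a blind bore 13.5 mm wide down its middle from the top, open above with no chamfer. The three holders look the same; only the one inside the bracket is to be measured. Origin: centre of the underside; z up.
- holder_b: dark steel tool holder, fixed to the table: an upright round post, 48 mm across and 72 mm high, with a blind bore 13.5 mm wide down its middle from the top, open above with no chamfer. The three holders look the same; only the one inside the bracket is to be measured. Origin: centre of the underside; z up.
- holder_c: dark steel tool holder, fixed to the table: an upright round post, 48 mm across and 72 mm high, with a blind bore 13.5 mm wide down its middle from the top, open above with no chamfer. The three holders look the same; only the one inside the bracket is to be measured. Origin: centre of the underside; z up.
- jar: squat amber glass jar with a metal lid, 66 mm across, 55 mm high; a bystander. Origin: its own body's origin
- tape: roll of black tape lying flat, 70 mm across, 20 mm high; a bystander. Origin: its own body's origin
- hammer: small hammer with a wooden handle, lying flat; a bystander. Origin: its own body's origin
- driver: screwdriver with a plastic handle, lying flat; a bystander. Origin: its own body's origin
- dropper: white bottle, 48 mm across, 110 mm high; a bystander. Origin: its own body's origin
There are look-alikes about, which are no part of the job. Leave any brown or orange look-alike of the rod alone. Leave any turquoise look-alike of the holder_b alone.

How it is judged:
By the outcome, as a careful person would: the job done as asked, in the order asked, and still so for the second after the job is handed in, with the robot touching nothing.
It also fails if it takes over 43 s, if anything falls off the work surface, if the arm or the gripper's body presses on something with over 40 N, if the wrist force passes 120 N, or if a joint passes its speed limit or range.

### The arm

A 7-joint arm with a two-finger parallel gripper is mounted at the origin on the work surface. World frame = base frame: x ahead of the robot, y to its left, z up, the work surface at z = 0. Lengths are in m, angles in degrees, forces in N, time in s.
With the tool pointing down it reaches from about 0.425 to 0.875 m from the base axis. Payload 9.9 kg.
Tool frame: the origin (TCP) lies midway between the tips of the shut fingers; the grasp point (between the pads) lies 19 mm behind it; z points along the fingers, y is the line along which they close (so a half turn about z gives the same grasp; the last joint's range is limited). The gripper opens to 85 mm and grips with 20 to 120 N. Pads are 22 mm wide; open, the fingers measure 114 mm over their backs; the gripper's body (76 mm by 85 mm) begins 54 mm behind the grasp point. The pads swing forward as they close: fully open they stand 13 mm farther back than shut.
Start: joints at [-78.656, 32.985, 1.427, 82.34, -0.859, 64.687, -3.237], TCP at [0.188, 0.648, 0.231] pointing down, gripper open.
Joint ranges: [-157.87, 157.87], [-19.46, 123.44], [-87.15, 90], [11.01, 140.99], [-62.26, 242.26], [9.8, 113.94], [-161.44, 161.44]. Speed limits (degrees/s): [127.2, 127.2, 172.46, 172.46, 180, 180, 180].

### API

Orientations are given as [roll, pitch, yaw] about the fixed x, y, z axes, in that order (R = Rz(yaw) Ry(pitch) Rx(roll)).
In Python, from rig import * gives the robot as it stands. The module is installed in compiled form; this text tells all that it offers.
- The arm moves only by the tool move_arm, never from a script. Its arguments are lists of equal length, an entry for each row: "offset": the shift along the world's x, y, z in shares of 600 mm (1.0 is 600 mm), a list of three; "roll": the turn about the world's z in shares of 120 degrees (1.0 is 120 degrees); "hand": the opening, from 0 (shut) to 1 (fully open). In form: {"offset": [[tx, ty, tz], ...], "roll": [roll, ...], "hand": [hand, ...]}. A call has 1 to 20 rows; each row is the pose to reach, as a shift and turn from the pose commanded when the call began; what a row does not reach only later rows make up. A row lasts 1/10 s, in which the tool goes at most 50 mm and 8.59 degrees, less where a joint would pass 70% of its speed; a pose out of reach is approached as far as the arm can. A call with a gripper value outside its range is refused whole. The fingers move at their own pace and stop on an object; the grip force is fixed at half the most. Time passes only in rows, so rows that repeat a pose let the fingers close. It gives the time, the measured TCP pose, the force, the opening and the grip force at its end, in the units of the state.
- sense(): the state, without advancing time (a new reading comes with each control period).
- capture(name): name is "scene" or "side" or "wrist"; returns a dict with "pixels" (480x640x3 uint8, red, green, blue), "mtx" (3x3 intrinsics, pixels), "rvec" (rotation vector, rad) and "tvec" (3), from world to camera coordinates, as OpenCV has them. Camera axes: x right, y down, z forward; pixel columns grow to the right and rows downward; lengths in m; the calibration is good to about 2 mm. A picture is of the moment at which its call begins. There is no depth.
- job_done(): hands the job in; it is judged then, once.
The state is a dict: "time": time; "joint_positions": joint angles; "joint_velocities": joint speeds; "joint_efforts": joint torques, N m; "eef_pos": TCP position; "tcp_rot": TCP orientation; "ft_force": force on the tool from outside, world axes, zero at the start; "ft_torque": the same for the moment, N m; "opening": opening from 0.0 (shut) to 1.0 (fully open); "grasp_force": force on a finger pad.
Only numpy, scipy, OpenCV 4.12 (cv2) and the standard library are available. Lean on these libraries where they do the work, as an engineer would, in place of code of your own. Each camera call takes 0.05 s, during which the arm holds its last target. There are 200 camera calls.

## Working session

There is one attempt and no reset: what is moved stays moved. The work goes in short steps, Python scripts to look and compute and a tool call to move; the robot and the scene stay as the last step left them, time stands still between calls to the robot, and variables do not carry over. Pictures are saved under pics/ and viewed, at most 10 in all, crops included, and the job is handed in when it is done.

Besides the shell and the picture viewer there is one more tool, called as a command line: name --pt "numbers of a row" for each row, then --argument value for the rest. move_arm: Moves the arm, as the interface text tells. Its arguments: {"type":"object","properties":{"offset":{"type":"array","items":{"type":"array","items":{"type":"number"}}},"roll":{"type":"array","items":{"type":"number"}},"hand":{"type":"array","items":{"type":"number"}}},"required":["offset","roll","hand"]}

```bash
mkdir -p pics; cat > h.py <<'E'
from rig import *
import numpy as np, cv2
def grab(n,f):
    c=capture(n); cv2.imwrite(f'pics/{f}.png',c['pixels'][:,:,::-1]); np.savez(f'pics/{f}.npz',**c); return c
def ld(f): return dict(np.load(f'pics/{f}.npz'))
def ray(c,uv):
    R=cv2.Rodrigues(c['rvec'])[0]; t=np.ravel(c['tvec'])
    d=R.T@np.linalg.inv(c['mtx'])@np.array([uv[0],uv[1],1.]); return -R.T@t, d/np.linalg.norm(d)
def onz(c,uv,z):
    o,d=ray(c,uv); return o+d*(z-o[2])/d[2]
def tri(l):
    A=0;b=0
    for c,uv in l:
        o,d=ray(c,uv); P=np.eye(3)-np.outer(d,d); A=A+P; b=b+P@o
    return np.linalg.solve(A,b)
def proj(c,p): return cv2.projectPoints(np.array(p,float).reshape(-1,3),c['rvec'],c['tvec'],c['mtx'],None)[0].reshape(-1,2)
E
python3 - <<'E'
from h import *
for n in ('scene','side','wrist'):
    c=grab(n,n+'0'); print(n,ray(c,(320,240)),c['mtx'][0,0])
s=sense(); print(s['time'],s['eef_pos'],s['tcp_rot'],s['ft_force'],s['opening'])
E
```

```text
scene (array([1.25471288, 0.23868156, 0.81396757]), array([-0.66131411, -0.17890887, -0.72846089])) 470.5680383030122
side (array([ 0.09780569, -0.76894888,  0.96140732]), array([ 0.36228423,  0.63292707, -0.68421741])) 482.2795489360669
wrist (array([0.10774503, 0.67124015, 0.37327637]), array([ 0.29881366, -0.0782818 , -0.95109535])) 399.85685649141607
0.15 [0.18761292 0.64805052 0.23065282] [-1.79928225e+02  4.67924691e-03  1.63856314e+02] [ 0.09666006  0.26771797 -0.4051826 ] 0.9985746786315309
```

View pics/scene0.png

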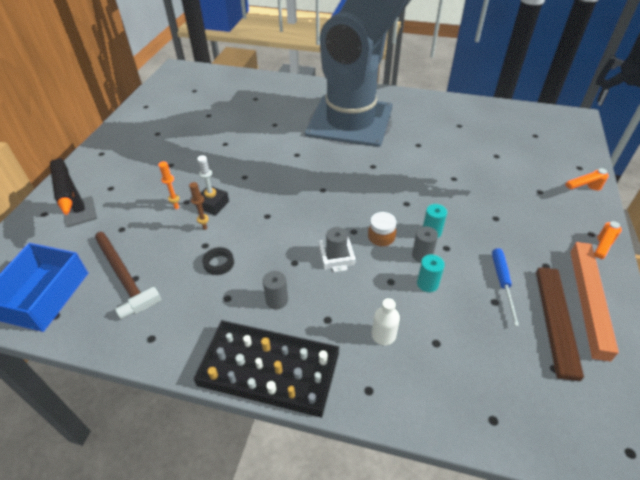

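View pics/side0.png

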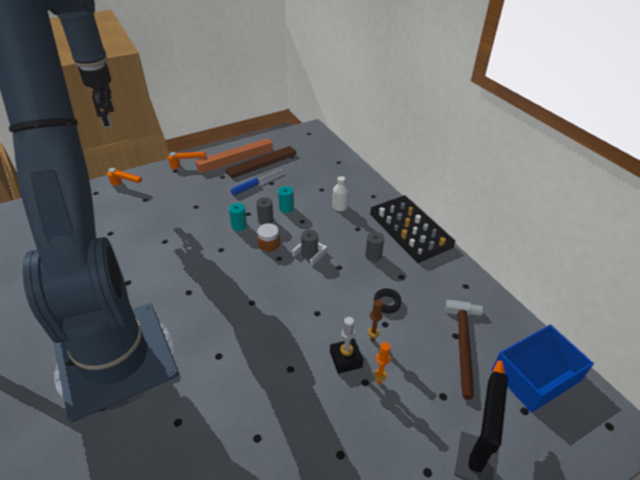

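The scene view shows these candidates for the rod: silver rod in the black rest (scene 205,180; side 348,340), orange look-alike (168,185) and brown look-alike (198,205). The holders are in the bracket at (337,245), with others at (275,290) and (425,243) and turquoise ones at (435,220) and (431,272). I choose the silver rod in the rest and the holder in the white U-bracket.

```bash
python3 - <<'E'
from h import *
a,b=ld('scene0'),ld('side0')
print('rodtop',tri([(a,(203,158)),(b,(349,320))]))
print('rest ctr',onz(a,(209,197),.033), onz(b,(347,352),.033))
print('hold top',tri([(a,(337,234)),(b,(309,236))]),onz(a,(337,234),.072),onz(b,(309,236),.072))
for n,u in dict(orange=(165,165),brown=(196,187)).items(): print(n,onz(a,u,.14))
print('dropper',onz(a,(386,303),.11),'jar',onz(a,(383,220),.055),'hB',onz(a,(275,279),.072),'hC',onz(a,(425,233),.072),onz(a,(435,210),.072))
i=cv2.resize(a['pixels'][130:290,140:370,::-1],None,fx=3.4,fy=3.4,interpolation=2)
j=cv2.resize(b['pixels'][210:390,270:410,::-1],None,fx=3.0,fy=3.0,interpolation=2)
cv2.imwrite('pics/crop1.png',i)
E
```

```text
rodtop [ 0.46241857 -0.25730741  0.14636171]
rest ctr [ 0.47094521 -0.25933698  0.033     ] [ 0.46281133 -0.26169452  0.033     ]
hold top [0.55181719 0.08662131 0.06815384] [0.55457445 0.08799012 0.072     ] [0.55020396 0.08193167 0.072     ]
orange [ 0.49975813 -0.33606033  0.14      ]
brown [ 0.55459693 -0.23253245  0.14      ]
dropper [0.73868134 0.22223124 0.11      ] jar [0.46907727 0.17688691 0.055     ] hB [ 0.70750404 -0.00411925  0.072     ] hC [0.50452266 0.27392305 0.072     ] [0.42517957 0.28830717 0.072     ]
```

View pics/crop1.png

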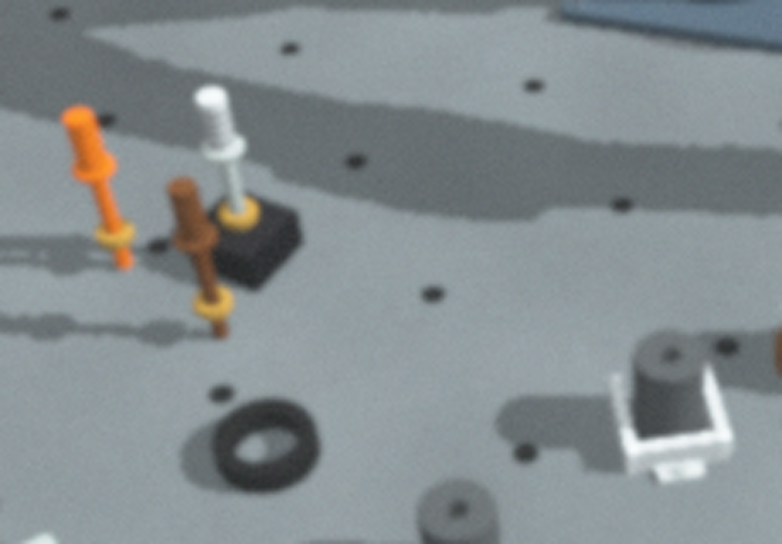

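The crop confirms the choice. The silver rod with its brass collar stands in the black rest (crop 225,140), with the orange and brown look-alikes beside it. The bracket holder's bore is at crop (671,356). Next I move over the holder to measure it with the wrist camera.

Careful with the scale: shifts go in shares of 600 mm and turns go in shares of 120 degrees. That gives: -563 mm is -0.9383, 364 mm is 0.6067, -8 degrees is -0.0667.

move_arm --pt "0.6067 -0.9383 0.05" --pt "0.6067 -0.9383 0.05" --pt "0.6067 -0.9383 0.05" --pt "0.6067 -0.9383 0.05" --pt "0.6067 -0.9383 0.05" --pt "0.6067 -0.9383 0.05" --pt "0.6067 -0.9383 0.05" --pt "0.6067 -0.9383 0.05" --pt "0.6067 -0.9383 0.05" --pt "0.6067 -0.9383 0.05" --pt "0.6067 -0.9383 0.05" --pt "0.6067 -0.9383 0.05" --pt "0.6067 -0.9383 0.05" --pt "0.6067 -0.9383 0.05" --pt "0.6067 -0.9383 0.05" --pt "0.6067 -0.9383 0.05" --pt "0.6067 -0.9383 0.05" --pt "0.6067 -0.9383 0.05" --roll '[-0.0667,-0.0667,-0.0667,-0.0667,-0.0667,-0.0667,-0.0667,-0.0667,-0.0667,-0.0667,-0.0667,-0.0667,-0.0667,-0.0667,-0.0667,-0.0667,-0.0667,-0.0667]' --hand '[1,1,1,1,1,1,1,1,1,1,1,1,1,1,1,1,1,1]'

```text
time: 1.95
eef_pos: [0.5511, 0.0869, 0.2612]
tcp_rot: [180.0, -0.0, 156.0]
ft_force: [0.3, -0.5, -1.0]
opening: 1.001
grasp_force: 0.0
```

```bash
python3 - <<'E'
from h import *
c=grab('wrist','w1'); s=sense(); print(s['time'],s['eef_pos'],s['tcp_rot'],s['joint_positions'],s['ft_force'])
print(proj(c,[[.552,.085,.072],[.552,.085,0]]))
E
```

```text
2.0 [0.55119368 0.08667504 0.26131065] [ 1.79986989e+02 -2.07671574e-02  1.55976280e+02] [-21.92162046  21.80773399  11.82017302  98.07467685  -5.03476114
  60.64218955  57.52422654] [-1.10436628  0.27660474 -0.1139238 ]
[[314.77942631 214.41770712]
 [315.0057845  197.01367717]]
```

View pics/w1.png

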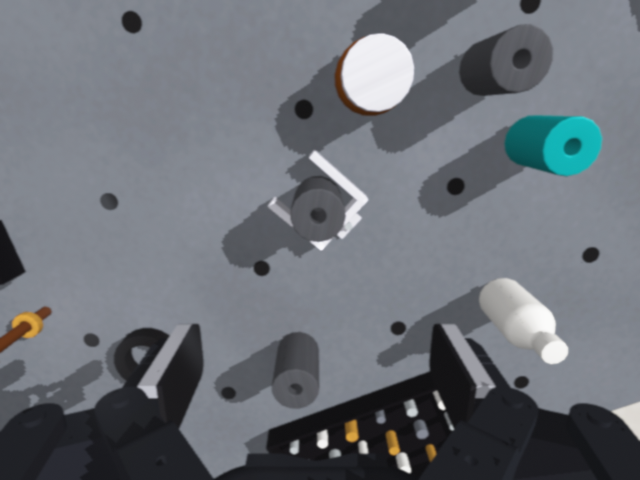

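The wrist view shows the bracket holder's bore at about (318,214), and the bracket opens towards the lower left. Next I take a second view partway to the rod.

To row units: -130 mm is -0.2167, -20 mm is -0.0333.

move_arm --pt "-0.0333 -0.2167 0" --pt "-0.0333 -0.2167 0" --pt "-0.0333 -0.2167 0" --pt "-0.0333 -0.2167 0" --pt "-0.0333 -0.2167 0" --roll '[0,0,0,0,0]' --hand '[0.7,0.7,0.7,0.7,0.7]'

```text
time: 2.5
eef_pos: [0.5316, -0.0444, 0.2615]
tcp_rot: [180.0, 0.0, 155.8]
ft_force: [0.2, 0.8, 0.1]
opening: 0.7
grasp_force: 0.0
```

```bash
cat >> h.py <<'E'
def bore(c,p,win=12):
    """darkest blob centroid near predicted pixel"""
    g=cv2.cvtColor(c['pixels'],cv2.COLOR_RGB2GRAY).astype(float); u,v=np.round(p).astype(int)
    w=g[v-win:v+win+1,u-win:u+win+1]; m=np.clip((np.percentile(w,60)+w.min())/2-w,0,None)
    n,l,st,ce=cv2.connectedComponentsWithStats((m>0).astype(np.uint8)); k=l[np.unravel_index(w.argmin(),w.shape)]
    m=m*(l==k); yy,xx=np.mgrid[:w.shape[0],:w.shape[1]]
    return np.array([(m*xx).sum()/m.sum()+u-win,(m*yy).sum()/m.sum()+v-win]), st[k,4]
E
python3 - <<'E'
from h import *
a,b=ld('w1'),grab('wrist','w2')
print(sense()['time'],sense()['eef_pos'])
pa,na=bore(a,(318,214)); q=onz(a,pa,.072); pp=proj(b,q)[0]; pb,nb=bore(b,pp)
print(pa,na,pp,pb,nb); print(tri([(a,pa),(b,pb)]),q,onz(b,pb,.072))
print('rod',proj(b,[[.463,-.259,.148],[.463,-.259,.033]]))
E
```

```text
2.55 [ 0.53182724 -0.04336289  0.26136589]
[317.30394432 214.97633411] 162 [471.89079753 172.33290766] [472.51679104 171.80749661] 210
[0.55284936 0.0869382  0.07342859] [0.55332779 0.0867698  0.072     ] [0.5531242  0.08736877 0.072     ]
rod [[ -6.10391704 274.79381383]
 [ 84.64639169 228.22885799]]
```

View pics/w2.png

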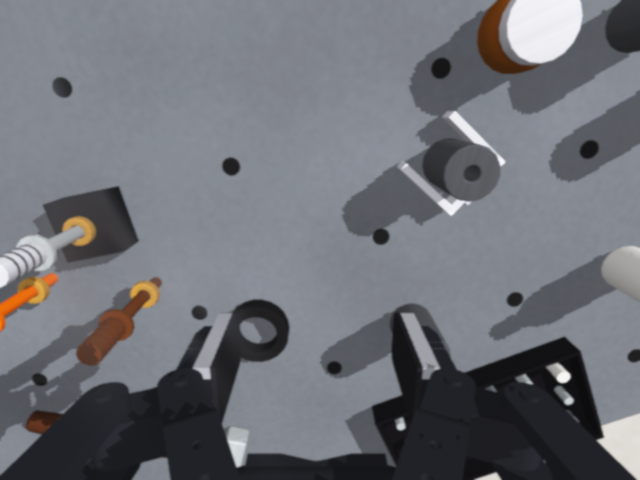

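w2 shows the bracket bore at (472,172), which triangulates to a rim height of 73 mm. It also shows the rod in its rest with the collar at (80,231) and the brown look-alike at (115,325). Now I hover over the rod.

To row units: -130 mm is -0.2167, -30 mm is -0.05.

move_arm --pt "-0.05 -0.2167 0" --pt "-0.05 -0.2167 0" --pt "-0.05 -0.2167 0" --pt "-0.05 -0.2167 0" --roll '[0,0,0,0]' --hand '[0.7,0.7,0.7,0.7]'

```text
time: 2.95
eef_pos: [0.5006, -0.1782, 0.2615]
tcp_rot: [-179.9, 0.0, 155.6]
ft_force: [0.7, -0.2, 0.3]
opening: 0.698
grasp_force: 0.0
```

```bash
python3 - <<'E'
from h import *
b=grab('wrist','w3'); print(sense()['time'],sense()['eef_pos'])
E
```

```text
3.0 [ 0.50161427 -0.17529151  0.26128771]
```

To row units: -84 mm is -0.14, -39 mm is -0.065.

move_arm --pt "-0.065 -0.14 0" --pt "-0.065 -0.14 0" --pt "-0.065 -0.14 0" --pt "-0.065 -0.14 0" --roll '[0,0,0,0]' --hand '[0.7,0.7,0.7,0.7]'

```text
time: 3.4
eef_pos: [0.4635, -0.2572, 0.2612]
tcp_rot: [179.9, -0.0, 155.9]
ft_force: [1.4, 0.4, -0.3]
opening: 0.7
grasp_force: 0.0
```

```bash
python3 - <<'E'
from h import *
a=ld('w3');b=grab('wrist','w4'); print(sense()['time'],sense()['eef_pos'])
for c in(a,b): print(proj(c,[[.463,-.259,.148],[.463,-.259,.105],[.463,-.259,.036]]))
cv2.imwrite('pics/c34.png',np.hstack([a['pixels'][100:420,0:390,::-1],b['pixels'][100:420,150:540,::-1]]))
E
```

```text
3.45 [ 0.46399618 -0.25631613  0.26108468]
[[184.49891065 238.4780304 ]
 [201.90392966 221.50926498]
 [221.94385811 201.97163364]]
[[313.49464957 240.41397695]
 [313.80506918 223.22766237]
 [314.16239866 203.44419306]]
```

View pics/c34.png

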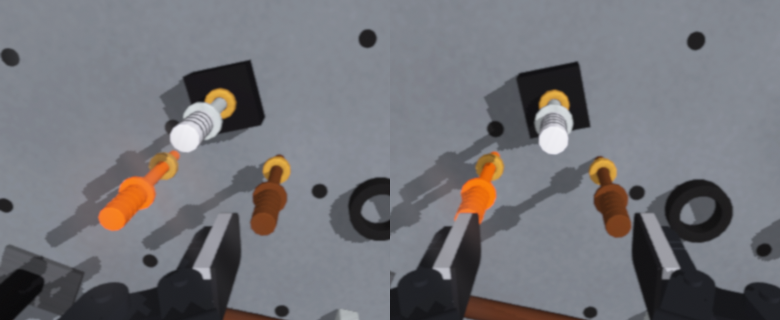

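The picture shows the silver handle top at crop left (186,136) and crop right (554,139). The collar is at (554,102), and the orange and brown rods lie well clear of the closing line. Next I refine the numbers.

```bash
python3 - <<'E'
from h import *
a,b=ld('w3'),ld('w4')
def blob(m,p):
    n,l,st,ce=cv2.connectedComponentsWithStats(m.astype(np.uint8)); i=min([k for k in range(1,n) if st[k,4]>60],key=lambda k:np.hypot(*(ce[k]-p))); return ce[i],st[i]
T=[];G=[];K=[]
for c,pt,pg in((a,(186,236),(221,203)),(b,(314,239),(314,202))):
    hsv=cv2.cvtColor(c['pixels'],cv2.COLOR_RGB2HSV); H,S,V=[hsv[...,i].astype(int) for i in range(3)]
    t,st=blob((V>225)&(S<40),pt); g,sg=blob((H>12)&(H<30)&(S>110)&(V>100),pg); k,sk=blob(V<60,pg)
    print(t,st,g,sg,k,sk); T.append((c,t)); G.append((c,g))
print('top',tri(T),[onz(c,p,.148) for c,p in T]); print('collar',tri(G),[onz(c,p,.042) for c,p in G]); print(sense()['eef_pos'])
E
```

```text
[185.26094276 236.75589226] [172 224  27  27 594] [222.72283814 200.19733925] [205 188  31  31 451] [229.59597682 192.38697579] [ 184  161   80   72 2933]
[313.40033784 239.30067568] [300 226  27  28 592] [314.02095808 198.14071856] [299 190  31  19 334] [312.64774877 192.16231555] [ 276  162   73   76 2643]
top [ 0.46263748 -0.2589141   0.14600937] [array([ 0.46215807, -0.25791191,  0.148     ]), array([ 0.46225617, -0.25873461,  0.148     ])]
collar [ 0.46071599 -0.25810015  0.03172906] [array([ 0.4612119 , -0.25566174,  0.042     ]), array([ 0.4571839 , -0.25650092,  0.042     ])]
[ 0.46399618 -0.25631613  0.26108468]
```

Rod axis is at (0.4625, -0.2587) with its top at 146–148 mm, and the commanded pose is already right above it. I descend so the tips stay just over the flange, then close.

To row units: -152 mm is -0.2533, -145 mm is -0.2417.

move_arm --pt "0 0 -0.0667" --pt "0 0 -0.1333" --pt "0 0 -0.1833" --pt "0 0 -0.2167" --pt "0 0 -0.2417" --pt "0 0 -0.2533" --pt "0 0 -0.2533" --pt "0 0 -0.2533" --pt "0 0 -0.2533" --roll '[0,0,0,0,0,0,0,0,0]' --hand '[0.7,0.7,0.7,0.7,0.7,0.7,0.7,0.7,0.7]'

```text
time: 4.35
eef_pos: [0.4635, -0.2584, 0.1101]
tcp_rot: [180.0, 0.1, 155.9]
ft_force: [-0.1, 0.2, -0.6]
opening: 0.698
grasp_force: 0.0
```

move_arm --pt "0 0 0" --pt "0 0 0" --pt "0 0 0" --pt "0 0 0" --pt "0 0 0" --pt "0 0 0" --pt "0 0 0" --pt "0 0 0" --pt "0 0 0" --pt "0 0 0" --roll '[0,0,0,0,0,0,0,0,0,0]' --hand '[0.45,0.3,0.2,0.1,0,0,0,0,0,0]'

```text
time: 5.35
eef_pos: [0.4629, -0.2589, 0.1097]
tcp_rot: [-180.0, 0.0, 155.8]
ft_force: [0.1, 0.3, 6.2]
opening: 0.216
grasp_force: 58.3
```

```bash
python3 - <<'E'
from h import *
s=sense(); print(s['time'],s['eef_pos'],s['tcp_rot'],s['ft_force'],s['ft_torque'],s['opening'],s['grasp_force'],s['joint_positions'])
E
```

```text
5.35 [ 0.46294079 -0.2588852   0.10972035] [-1.79999507e+02  4.86669115e-02  1.55841197e+02] [0.13085702 0.28943676 6.17995412] [0.08480895 0.16759096 0.0523417 ] 0.21649303120297775 58.332104086875916 [ 14.85099584  30.07035537  13.75588272 113.05447644 -11.14327026
  38.07207703 101.46258387]
```

Gripped: opening is 18 mm and grip force 58 N. Now I lift straight up.

To row units: 110 mm is 0.1833, 105 mm is 0.175.

move_arm --pt "0 0 0.0067" --pt "0 0 0.02" --pt "0 0 0.0417" --pt "0 0 0.075" --pt "0 0 0.125" --pt "0 0 0.175" --pt "0 0 0.1833" --pt "0 0 0.1833" --pt "0 0 0.1833" --roll '[0,0,0,0,0,0,0,0,0]' --hand '[0,0,0,0,0,0,0,0,0]'

```text
time: 6.25
eef_pos: [0.4622, -0.2582, 0.2185]
tcp_rot: [180.0, -0.1, 155.9]
ft_force: [0.4, 0.4, -2.6]
opening: 0.219
grasp_force: 58.6
```

To row units: 346 mm is 0.5767, 338 mm is 0.5633.

move_arm --pt "0.0167 0.0583 0" --pt "0.0333 0.125 0" --pt "0.05 0.1917 0" --pt "0.07 0.2667 0" --pt "0.0883 0.3417 0" --pt "0.1067 0.4083 0" --pt "0.1233 0.475 0" --pt "0.1367 0.525 0" --pt "0.1467 0.5633 0" --pt "0.15 0.5767 0" --pt "0.15 0.5767 0" --pt "0.15 0.5767 0" --pt "0.15 0.5767 0" --pt "0.15 0.5767 0" --pt "0.15 0.5767 0" --roll '[0,0,0,0,0,0,0,0,0,0,0,0,0,0,0]' --hand '[0,0,0,0,0,0,0,0,0,0,0,0,0,0,0]'

```text
time: 7.75
eef_pos: [0.5526, 0.0865, 0.2194]
tcp_rot: [-180.0, 0.0, 155.8]
ft_force: [-1.0, 1.0, -1.7]
opening: 0.219
grasp_force: 58.7
```

```bash
python3 - <<'E'
from h import *
s=sense(); print(s['time'],s['eef_pos'],s['tcp_rot'],s['ft_force'],s['ft_torque'],s['opening'],s['grasp_force'])
w,a,b=grab('wrist','w5'),grab('scene','s5'),grab('side','d5')
x,y,z=s['eef_pos']; f=z-.1097+.008
for n,c in(('w',w),('s',a),('d',b)): print(n,proj(c,[[x,y,f],[x,y,f+.0325],[x,y,f+.0945],[.553,.087,.0725]]).round(1).tolist())
k=lambda i,p,h,W,H:cv2.resize(i['pixels'][p[1]-h:p[1]+h,p[0]-h:p[0]+h,::-1],(W,H),interpolation=2)
pa=proj(a,[x,y,.12])[0].astype(int);pb=proj(b,[x,y,.12])[0].astype(int)
cv2.imwrite('pics/c5.png',np.hstack([cv2.resize(w['pixels'][100:400,170:470,::-1],(264,264)),k(a,pa,50,264,264),k(b,pb,50,264,264)])); print(pa,pb)
E
```

```text
7.75 [0.55264345 0.08650764 0.21942269] [-1.79997415e+02  8.99959980e-03  1.55782279e+02] [-0.97292826  0.98271824 -1.70974226] [ 0.02305229  0.02388051 -0.01077887] 0.21858655759654083 58.70642960071564
w [[316.4, 245.5], [316.5, 263.9], [316.6, 317.6], [317.2, 226.3]]
s [[336.9, 218.3], [337.2, 207.0], [337.8, 183.9], [336.7, 233.3]]
d [[308.9, 222.1], [308.9, 212.7], [308.7, 193.8], [309.0, 234.4]]
[336 217] [308 221]
```

View pics/c5.png

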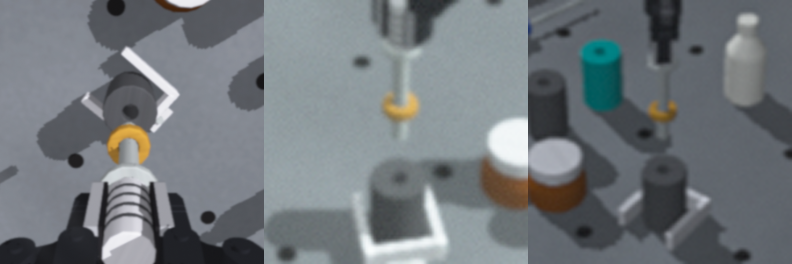

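The picture shows the rod hanging straight over the bracket holder, with the collar above the bore in all three views (wrist 317,266; scene 337,207; side 309,213). Next I measure the relative misalignment.

```bash
python3 - <<'E'
from h import *
from scipy.optimize import least_squares
x,y,z=.55264,.08651,.21942; f=z-.1097+.008
C=[];B=[]
for n in('w5','s5','d5'):
    c=ld(n); p=proj(c,[[x,y,f+.0325],[.553,.087,.0725]])
    hsv=cv2.cvtColor(c['pixels'],cv2.COLOR_RGB2HSV); m=((hsv[...,0]>12)&(hsv[...,0]<30)&(hsv[...,1]>110)&(hsv[...,2]>90)).astype(np.uint8)
    u,v=p[0].astype(int); r=30 if n=='w5' else 12; mm=np.zeros_like(m); mm[v-r:v+r,u-r:u+r]=m[v-r:v+r,u-r:u+r]
    pts=cv2.findNonZero(mm); h=cv2.convexHull(pts); M=cv2.moments(h); g=np.array([M['m10'],M['m01']])/M['m00']
    bb,na=bore(c,p[1],12 if n=='w5' else 6)
    print(n,'collar',g,p[0],cv2.boundingRect(h),'bore',bb,p[1],na)
    print('  onz collar',onz(c,g,f+.0325),'bore',onz(c,bb,.072)); C.append((c,g));B.append((c,bb))
print(tri(C),tri(B))
E
```

```text
w5 collar [315.88977575 264.00950209] [316.47639919 263.87150117] (292, 241, 49, 45) bore [317.21338683 226.23399599] [317.21222174 226.29348858] 207
  onz collar [0.55257977 0.08617115 0.15022   ] bore [0.55308938 0.08696202 0.072     ]
s5 collar [337.35061728 207.25679012] [337.20284117 206.98991845] (332, 204, 12, 8) bore [337.11976048 234.02994012] [336.72845434 233.26041698] 17
  onz collar [0.55335531 0.0869918  0.15022   ] bore [0.55459898 0.08826506 0.072     ]
d5 collar [308.47368421 212.84210526] [308.86004553 212.67624433] (304, 210, 10, 7) bore [308.4351145  234.80916031] [309.02332517 234.42524653] 11
  onz collar [0.55143304 0.08639642 0.15022   ] bore [0.5511149 0.086882  0.072    ]
[0.55231256 0.08662796 0.14966211] [0.55272729 0.08764365 0.07061025]
```

Bore minus rod is about (+0.5, +0.8) mm. I shift by that and go down to just above the rim, then slowly in.

To row units: -48 mm is -0.08, -47 mm is -0.0783.

move_arm --pt "0.0008 0.0013 -0.0167" --pt "0.0008 0.0013 -0.0417" --pt "0.0008 0.0013 -0.0583" --pt "0.0008 0.0013 -0.0667" --pt "0.0008 0.0013 -0.07" --pt "0.0008 0.0013 -0.07" --pt "0.0008 0.0013 -0.0733" --pt "0.0008 0.0013 -0.075" --pt "0.0008 0.0013 -0.0767" --pt "0.0008 0.0013 -0.0783" --pt "0.0008 0.0013 -0.08" --pt "0.0008 0.0013 -0.08" --roll '[0,0,0,0,0,0,0,0,0,0,0,0]' --hand '[0,0,0,0,0,0,0,0,0,0,0,0]'

```text
time: 9.1
eef_pos: [0.5534, 0.0879, 0.1713]
tcp_rot: [-180.0, 0.0, 155.8]
ft_force: [0.9, -1.1, -1.2]
opening: 0.21
grasp_force: 58.7
```

To row units: -4 mm is -0.0067, -3 mm is -0.005.

move_arm --pt "0 0 -0.0017" --pt "0 0 -0.0033" --pt "0 0 -0.005" --pt "0 0 -0.0067" --pt "0 0 -0.0067" --pt "0 0 -0.0067" --roll '[0,0,0,0,0,0]' --hand '[0,0,0,0,0,0]'

```text
time: 9.7
eef_pos: [0.5532, 0.088, 0.1672]
tcp_rot: [-180.0, 0.0, 155.9]
ft_force: [2.0, -2.5, -1.1]
opening: 0.217
grasp_force: 58.6
```

It's in the bore, with no upward force and a small side load. I ease sideways a little and continue.

To row units: -17 mm is -0.0283, -16 mm is -0.0267.

move_arm --pt "0.0005 -0.0007 -0.0033" --pt "0.0005 -0.0007 -0.0067" --pt "0.0005 -0.0007 -0.01" --pt "0.0005 -0.0007 -0.0133" --pt "0.0005 -0.0007 -0.0167" --pt "0.0005 -0.0007 -0.02" --pt "0.0005 -0.0007 -0.0233" --pt "0.0005 -0.0007 -0.0267" --pt "0.0005 -0.0007 -0.0283" --pt "0.0005 -0.0007 -0.0283" --roll '[0,0,0,0,0,0,0,0,0,0]' --hand '[0,0,0,0,0,0,0,0,0,0]'

```text
time: 10.7
eef_pos: [0.5535, 0.0878, 0.1501]
tcp_rot: [-180.0, -0.0, 155.9]
ft_force: [2.8, -1.5, -3.4]
opening: 0.221
grasp_force: 58.8
```

To row units: -8 mm is -0.0133, -7 mm is -0.0117.

move_arm --pt "0 0 -0.0017" --pt "0 0 -0.0033" --pt "0 0 -0.005" --pt "0 0 -0.0067" --pt "0 0 -0.0083" --pt "0 0 -0.01" --pt "0 0 -0.0117" --pt "0 0 -0.0133" --pt "0 0 -0.0133" --pt "0 0 -0.0133" --roll '[0,0,0,0,0,0,0,0,0,0]' --hand '[0,0,0,0,0,0,0,0,0,0]'

```text
time: 11.7
eef_pos: [0.5537, 0.0877, 0.1426]
tcp_rot: [180.0, 0.0, 155.8]
ft_force: [0.6, -2.7, 4.0]
opening: 0.216
grasp_force: 59.1
```

The collar has met the rim at the expected height and is sliding, at about 5 N. I go on towards the earliest possible bottom, then in small steps.

To row units: -6.5 mm is -0.0108, -6 mm is -0.01.

move_arm --pt "0.0002 -0.0003 -0.0017" --pt "0.0002 -0.0003 -0.0033" --pt "0.0002 -0.0003 -0.005" --pt "0.0002 -0.0003 -0.0067" --pt "0.0002 -0.0003 -0.0083" --pt "0.0002 -0.0003 -0.01" --pt "0.0002 -0.0003 -0.0108" --pt "0.0002 -0.0003 -0.0108" --roll '[0,0,0,0,0,0,0,0]' --hand '[0,0,0,0,0,0,0,0]'

```text
time: 12.5
eef_pos: [0.5537, 0.0877, 0.136]
tcp_rot: [180.0, 0.0, 155.9]
ft_force: [0.5, -2.1, 4.3]
opening: 0.216
grasp_force: 59.1
```

To row units: -1 mm is -0.0017, -0.5 mm is -0.0008.

move_arm --pt "0 0 -0.0008" --pt "0 0 -0.0017" --pt "0 0 -0.0017" --roll '[0,0,0]' --hand '[0,0,0]'

```text
time: 12.8
eef_pos: [0.5537, 0.0877, 0.135]
tcp_rot: [180.0, 0.0, 155.9]
ft_force: [2.2, -0.9, 5.1]
opening: 0.221
grasp_force: 59.1
```

To row units: -1.5 mm is -0.0025, -1 mm is -0.0017.

move_arm --pt "0 0 -0.0008" --pt "0 0 -0.0017" --pt "0 0 -0.0025" --roll '[0,0,0]' --hand '[0,0,0]'

```text
time: 13.1
eef_pos: [0.5538, 0.0877, 0.1335]
tcp_rot: [180.0, 0.0, 155.9]
ft_force: [-0.0, -2.6, 5.5]
opening: 0.216
grasp_force: 59.1
```

To row units: -1.5 mm is -0.0025, -1 mm is -0.0017.

move_arm --pt "0 0 -0.0008" --pt "0 0 -0.0017" --pt "0 0 -0.0025" --roll '[0,0,0]' --hand '[0,0,0]'

```text
time: 13.4
eef_pos: [0.5538, 0.0876, 0.132]
tcp_rot: [180.0, 0.0, 155.9]
ft_force: [1.1, -1.7, 5.6]
opening: 0.221
grasp_force: 59.1
```

To row units: -1.5 mm is -0.0025, -1 mm is -0.0017.

move_arm --pt "0 0 -0.0008" --pt "0 0 -0.0017" --pt "0 0 -0.0025" --roll '[0,0,0]' --hand '[0,0,0]'

```text
time: 13.7
eef_pos: [0.5539, 0.0876, 0.1308]
tcp_rot: [180.0, 0.0, 155.9]
ft_force: [-1.0, -1.6, 11.5]
opening: 0.22
grasp_force: 59.7
```

To row units: -0.4 mm is -0.0007, -0.2 mm is -0.0003.

move_arm --pt "0 0 -0.0003" --pt "0 0 -0.0007" --pt "0 0 -0.0007" --roll '[0,0,0]' --hand '[0,0,0]'

```text
time: 14.0
eef_pos: [0.554, 0.0876, 0.1307]
tcp_rot: [180.0, 0.0, 155.8]
ft_force: [-0.0, -1.9, 11.7]
opening: 0.22
grasp_force: 60.0
```

To row units: -0.6 mm is -0.001, -0.3 mm is -0.0005.

move_arm --pt "0 0 -0.0005" --pt "0 0 -0.001" --pt "0 0 -0.001" --roll '[0,0,0]' --hand '[0,0,0]'

```text
time: 14.3
eef_pos: [0.5541, 0.0876, 0.1306]
tcp_rot: [179.9, 0.1, 155.8]
ft_force: [-1.9, -3.1, 17.7]
opening: 0.22
grasp_force: 60.6
```

The TCP has stalled at 0.1306 while the force climbed through 11.5, 11.7 and 17.7 N, so the rod is on the rigid bottom. I ease the pressure and open.

To row units: 0.8 mm is 0.0013, 0.4 mm is 0.0007.

move_arm --pt "0 0 0.0007" --pt "0 0 0.0013" --pt "0 0 0.0013" --roll '[0,0,0]' --hand '[0,0,0]'

```text
time: 14.6
eef_pos: [0.5539, 0.0876, 0.1307]
tcp_rot: [180.0, 0.0, 155.8]
ft_force: [0.2, -1.5, 10.3]
opening: 0.219
grasp_force: 59.8
```

move_arm --pt "0 0 0" --pt "0 0 0" --pt "0 0 0" --pt "0 0 0" --pt "0 0 0" --pt "0 0 0" --pt "0 0 0" --pt "0 0 0" --roll '[0,0,0,0,0,0,0,0]' --hand '[0.24,0.27,0.3,0.4,0.5,0.6,0.6,0.6]'

```text
time: 15.4
eef_pos: [0.5536, 0.0876, 0.1301]
tcp_rot: [-180.0, -0.0, 155.9]
ft_force: [-0.1, -0.5, 0.2]
opening: 0.597
grasp_force: 0.0
```

To row units: 130 mm is 0.2167, 110 mm is 0.1833.

move_arm --pt "0 0 0.0083" --pt "0 0 0.025" --pt "0 0 0.05" --pt "0 0 0.0833" --pt "0 0 0.1333" --pt "0 0 0.1833" --pt "0 0 0.2167" --pt "0 0 0.2167" --pt "0 0 0.2167" --roll '[0,0,0,0,0,0,0,0,0]' --hand '[0.6,0.6,0.6,0.6,0.6,0.6,0.6,0.6,0.6]'

```text
time: 16.3
eef_pos: [0.5536, 0.0876, 0.2607]
tcp_rot: [180.0, 0.0, 155.9]
ft_force: [-0.1, 0.4, -0.1]
opening: 0.6
grasp_force: 0.0
```

```bash
python3 - <<'E'
from h import *
w,a,b=grab('wrist','w6'),grab('scene','s6'),grab('side','d6'); s=sense(); print(s['time'],s['eef_pos'])
x,y=.5535,.0875
pa=proj(a,[x,y,.1])[0].astype(int);pb=proj(b,[x,y,.1])[0].astype(int)
k=lambda i,p,h:cv2.resize(i['pixels'][p[1]-h:p[1]+h,p[0]-h:p[0]+h,::-1],(264,264),interpolation=2)
# foot height if seated: top of rod from 3 views
T=[]
for c in(w,a,b):
    p=proj(c,[x,y,.169])[0]; hsv=cv2.cvtColor(c['pixels'],cv2.COLOR_RGB2HSV); print('pred top',p)
cv2.imwrite('pics/c6.png',np.hstack([k(w,(320,260),120),k(a,pa,40),k(b,pb,40)]))
E
```

```text
16.45 [0.55302362 0.08752813 0.25923628]
pred top [316.12095861 250.48708137]
pred top [337.74918183 200.56756354]
pred top [308.93832922 206.79165231]
```

View pics/c6.png

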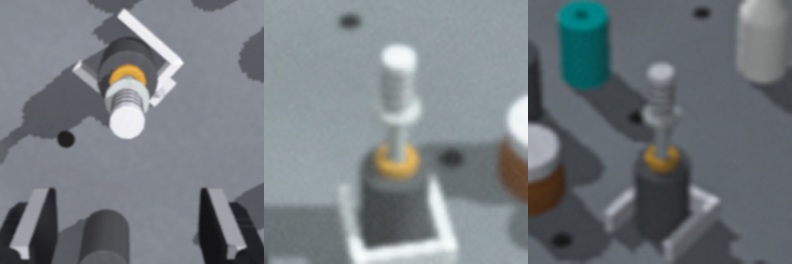

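The picture shows the rod standing upright in the bracket holder with the brass collar flat on the rim (crop 397,160 and 661,158), and the gripper clear.

```bash
python3 -c "
from rig import *
print(job_done())"
```

```text
the job is handed in; nothing more can be done
None
```

The depth rod is standing on the bottom of the bracket holder's bore with its collar on the rim; the bore is about 43 mm deep, estimated from the arm's height when it stalled at a peak of about 18 N, and the job was handed in at about 16.5 s.

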